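Find the worn card clip

TASK

One of the three card clips in the test rack has a worn spring: a good clip holds its card against a steady straight pull of 8 N, the worn one lets it slip well below that. Find it by pulling on the cards by their grip blocks, never drawing a card more than a centimetre out of a good clip; pull the worn clip's card right out while the clip stays in its pocket and leave the card inside the low white tray, then lift the worn clip out and leave it standing upright in the deep grey bin. Good clips stay in the rack with their cards in, and everything else stays where it is.

Things in the scene. Friction and masses are not known exactly. Their poses are not given: they have to be found in the camera images.
- rack: Fixed aluminium rack, three open-topped pockets 100 mm apart along y, 1.5 mm play; clip mouths face its -x. Origin on the table under the middle pocket. Base 6 mm thick, x -52 to 85 mm, 300 mm wide. Per pocket: two front posts that take the pull (front face x = -47.5 mm, tops 34 mm above the table, 20 mm gap for the card), side rails to 19 mm, rear stop to 25 mm high.
- clip_k: Card clip, three alike: black foot 88 x 44 x 10 mm, two steel jaws sprung together in y, mouth to -x, grip pillar 26 x 26 mm, top 72 mm above the foot's underside, axis 17 mm to +x of the origin. Origin: under the foot, 6 mm above the table in the rack, axes as the rack's. 0.24 kg. Card slides at 12 to 18 N of pull if good, 1 to 5 N if worn; side load on the card adds friction.
- card_k: White rigid test card in clip_k, on edge: grip block 26 (x) x 12 (y) x 46 (z) mm, and a blade 4 mm thick, 30 mm high, 62 mm from the block along +x into the jaws. Origin: centre of the block's underside, at first 75 mm to -x of the clip's origin, 16 mm above the table (top at 62 mm). The blade leaves the jaws after 30 mm of pull along -x, the front posts after 48 mm. 30 g.
- jaw_k: Moving steel jaw of clip_k, on the card's +y side, 36 mm long and 26 mm high; the spring presses it on the card with about 3.5 N if worn, 18 N if good. Origin: foot of its hinge, 6 mm to +x and 5 mm to +y of the clip's origin.
- card_k_tip (a point): Far end of card_k's blade, half way up it, 75 mm from the card's origin along its x axis.
- clip_m: Card clip, three alike: black foot 88 x 44 x 10 mm, two steel jaws sprung together in y, mouth to -x, grip pillar 26 x 26 mm, top 72 mm above the foot's underside, axis 17 mm to +x of the origin. Origin: under the foot, 6 mm above the table in the rack, axes as the rack's. 0.24 kg. Card slides at 12 to 18 N of pull if good, 1 to 5 N if worn; side load on the card adds friction.
- card_m: White rigid test card in clip_m, on edge: grip block 26 (x) x 12 (y) x 46 (z) mm, and a blade 4 mm thick, 30 mm high, 62 mm from the block along +x into the jaws. Origin: centre of the block's underside, at first 75 mm to -x of the clip's origin, 16 mm above the table (top at 62 mm). The blade leaves the jaws after 30 mm of pull along -x, the front posts after 48 mm. 30 g.
- jaw_m: Moving steel jaw of clip_m, on the card's +y side, 36 mm long and 26 mm high; the spring presses it on the card with about 3.5 N if worn, 18 N if good. Origin: foot of its hinge, 6 mm to +x and 5 mm to +y of the clip's origin.
- card_m_tip (a point): Far end of card_m's blade, half way up it, 75 mm from the card's origin along its x axis.
- clip_t: Card clip, three alike: black foot 88 x 44 x 10 mm, two steel jaws sprung together in y, mouth to -x, grip pillar 26 x 26 mm, top 72 mm above the foot's underside, axis 17 mm to +x of the origin. Origin: under the foot, 6 mm above the table in the rack, axes as the rack's. 0.24 kg. Card slides at 12 to 18 N of pull if good, 1 to 5 N if worn; side load on the card adds friction.
- card_t: White rigid test card in clip_t, on edge: grip block 26 (x) x 12 (y) x 46 (z) mm, and a blade 4 mm thick, 30 mm high, 62 mm from the block along +x into the jaws. Origin: centre of the block's underside, at first 75 mm to -x of the clip's origin, 16 mm above the table (top at 62 mm). The blade leaves the jaws after 30 mm of pull along -x, the front posts after 48 mm. 30 g.
- jaw_t: Moving steel jaw of clip_t, on the card's +y side, 36 mm long and 26 mm high; the spring presses it on the card with about 3.5 N if worn, 18 N if good. Origin: foot of its hinge, 6 mm to +x and 5 mm to +y of the clip's origin.
- card_t_tip (a point): Far end of card_t's blade, half way up it, 75 mm from the card's origin along its x axis.
- bin: Fixed grey reject bin, open on top, 150 (x) x 110 (y) x 45 mm high, wall and floor 4 mm; origin under its centre.
- tray: Fixed white card tray, open on top, 150 (x) x 110 (y) mm but only 18 mm high, wall and floor 4 mm; origin under its centre.
- tin: Can 36 mm across, 50 mm high, standing on the rack's rear deck; a bystander, to be left alone; origin at its underside's centre.
- screwdriver: Screwdriver 180 mm long, 26 mm thick, lying in front of the rack; a bystander, to be left alone; origin at its underside's centre.
- mouse: Black computer mouse 105 x 56 x 32 mm; a bystander, to be left alone; origin at its underside's centre.
- ssd: Flat drive 100 x 70 x 7 mm; a bystander, to be left alone; origin at its underside's centre.
- drive: Metal hard drive 147 x 101 x 26 mm; a bystander, to be left alone; origin at its underside's centre.
- module: Memory module 133 x 31 x 6 mm; a bystander, to be left alone; origin at its underside's centre.
- tape: Clear tape roll, 90 mm outside, 19 mm high; a bystander, to be left alone; origin at its underside's centre.
Mind the look-alikes: they are no part of the job. What is shaped like the card_m but turquoise is not meant.

How it is judged (in metres and radians):
On the way, in this order (a step that is already met when the one before it is completed fails the run):
1. a clip's card is pulled clear of its jaws while the clip stays seated in its pocket (((x of card_k in the frame of clip_k below -0.107 m and distance of clip_k from where it was at the start of the episode below 0.01 m) or (x of card_m in the frame of clip_m below -0.107 m and distance of clip_m from where it was at the start of the episode below 0.01 m) or (x of card_t in the frame of clip_t below -0.107 m and distance of clip_t from where it was at the start of the episode below 0.01 m))), for 0.1 s.
2. that card lies released inside the tray, its clip still in its pocket ((((x of card_k in the frame of tray between -0.073 and 0.073 m and y of card_k in the frame of tray between -0.053 and 0.053 m and z of card_k in the frame of tray below 0.03 m and x of card_k_tip in the frame of tray between -0.073 and 0.073 m and y of card_k_tip in the frame of tray between -0.053 and 0.053 m and z of card_k_tip in the frame of tray below 0.045 m and linear speed of card_k below 0.02 m/s and contact force between the fingers and card_k below 0.2 N) and distance of clip_k from where it was at the start of the episode below 0.01 m) or ((x of card_m in the frame of tray between -0.073 and 0.073 m and y of card_m in the frame of tray between -0.053 and 0.053 m and z of card_m in the frame of tray below 0.03 m and x of card_m_tip in the frame of tray between -0.073 and 0.073 m and y of card_m_tip in the frame of tray between -0.053 and 0.053 m and z of card_m_tip in the frame of tray below 0.045 m and linear speed of card_m below 0.02 m/s and contact force between the fingers and card_m below 0.2 N) and distance of clip_m from where it was at the start of the episode below 0.01 m) or ((x of card_t in the frame of tray between -0.073 and 0.073 m and y of card_t in the frame of tray between -0.053 and 0.053 m and z of card_t in the frame of tray below 0.03 m and x of card_t_tip in the frame of tray between -0.073 and 0.073 m and y of card_t_tip in the frame of tray between -0.053 and 0.053 m and z of card_t_tip in the frame of tray below 0.045 m and linear speed of card_t below 0.02 m/s and contact force between the fingers and card_t below 0.2 N) and distance of clip_t from where it was at the start of the episode below 0.01 m))), for 0.2 s.
At the end, for the whole second after the job is handed in: The worn clip's card wholly inside the tray; that clip upright (0.15 rad) on the bin's floor, origin within 45 mm of its centre in x and y; both released, at rest. The other two clips within 10 mm of their starts, cards in and gripped (jaw over 8 N), drawn by 12 mm at most ((((x of card_k in the frame of tray between -0.073 and 0.073 m and y of card_k in the frame of tray between -0.053 and 0.053 m and z of card_k in the frame of tray below 0.03 m and x of card_k_tip in the frame of tray between -0.073 and 0.073 m and y of card_k_tip in the frame of tray between -0.053 and 0.053 m and z of card_k_tip in the frame of tray below 0.045 m and linear speed of card_k below 0.02 m/s and contact force between the fingers and card_k below 0.2 N) and (x of clip_k in the frame of bin between -0.045 and 0.045 m and y of clip_k in the frame of bin between -0.045 and 0.045 m and z of clip_k in the frame of bin below 0.01 m and angle between clip_k's own z axis and vertical below 0.15 rad and linear speed of clip_k below 0.02 m/s and contact force between the fingers and clip_k below 0.2 N) and (distance of each of clip_m, clip_t from where it was at the start of the episode below 0.01 m and contact force between jaw_m and card_m above 8 N and x of card_m in the frame of clip_m above -0.087 m and contact force between jaw_t and card_t above 8 N and x of card_t in the frame of clip_t above -0.087 m)) or ((x of card_m in the frame of tray between -0.073 and 0.073 m and y of card_m in the frame of tray between -0.053 and 0.053 m and z of card_m in the frame of tray below 0.03 m and x of card_m_tip in the frame of tray between -0.073 and 0.073 m and y of card_m_tip in the frame of tray between -0.053 and 0.053 m and z of card_m_tip in the frame of tray below 0.045 m and linear speed of card_m below 0.02 m/s and contact force between the fingers and card_m below 0.2 N) and (x of clip_m in the frame of bin between -0.045 and 0.045 m and y of clip_m in the frame of bin between -0.045 and 0.045 m and z of clip_m in the frame of bin below 0.01 m and angle between clip_m's own z axis and vertical below 0.15 rad and linear speed of clip_m below 0.02 m/s and contact force between the fingers and clip_m below 0.2 N) and (distance of each of clip_k, clip_t from where it was at the start of the episode below 0.01 m and contact force between jaw_k and card_k above 8 N and x of card_k in the frame of clip_k above -0.087 m and contact force between jaw_t and card_t above 8 N and x of card_t in the frame of clip_t above -0.087 m)) or ((x of card_t in the frame of tray between -0.073 and 0.073 m and y of card_t in the frame of tray between -0.053 and 0.053 m and z of card_t in the frame of tray below 0.03 m and x of card_t_tip in the frame of tray between -0.073 and 0.073 m and y of card_t_tip in the frame of tray between -0.053 and 0.053 m and z of card_t_tip in the frame of tray below 0.045 m and linear speed of card_t below 0.02 m/s and contact force between the fingers and card_t below 0.2 N) and (x of clip_t in the frame of bin between -0.045 and 0.045 m and y of clip_t in the frame of bin between -0.045 and 0.045 m and z of clip_t in the frame of bin below 0.01 m and angle between clip_t's own z axis and vertical below 0.15 rad and linear speed of clip_t below 0.02 m/s and contact force between the fingers and clip_t below 0.2 N) and (distance of each of clip_k, clip_m from where it was at the start of the episode below 0.01 m and contact force between jaw_k and card_k above 8 N and x of card_k in the frame of clip_k above -0.087 m and contact force between jaw_m and card_m above 8 N and x of card_m in the frame of clip_m above -0.087 m)))); the robot touches nothing.
It fails at once if a card is drawn more than 12 mm out of a clip that presses on it like a good one ((contact force between jaw_k and card_k above 8 N and x of card_k in the frame of clip_k below -0.087 m) or (contact force between jaw_m and card_m above 8 N and x of card_m in the frame of clip_m below -0.087 m) or (contact force between jaw_t and card_t above 8 N and x of card_t in the frame of clip_t below -0.087 m)).
It fails at once if a good clip is moved by more than 10 mm with its card in it ((contact force between jaw_k and card_k above 8 N and distance of clip_k from where it was at the start of the episode above 0.01 m) or (contact force between jaw_m and card_m above 8 N and distance of clip_m from where it was at the start of the episode above 0.01 m) or (contact force between jaw_t and card_t above 8 N and distance of clip_t from where it was at the start of the episode above 0.01 m)).
It fails at once if a bystander is moved by more than 30 mm (distance of any of tin, screwdriver, mouse, ssd, drive, module, tape from where it was at the start of the episode above 0.03 m).
It also fails if it takes over 72 s, if anything falls off the work surface, if the arm or the gripper's body presses on something with over 40 N, if the wrist force passes 120 N, or if a joint passes its speed limit or range.

ROBOT

A 6-joint arm with a two-finger parallel gripper is mounted at the origin on the work surface. World frame = base frame: x ahead of the robot, y to its left, z up, the work surface at z = 0. Lengths are in mm, angles in rad, forces in N, time in s.
With the tool pointing down it reaches from about 350 to 775 mm from the base axis. Payload 7.3 kg.
Tool frame: the origin (TCP) lies midway between the tips of the shut fingers; the grasp point (between the pads) lies 19 mm behind it; z points along the fingers, y is the direction in which the jaws open and shut (so a half turn about z gives the same grasp; the last joint's range is limited). The gripper opens to 92 mm and grips with 3 to 60 N. Pads are 19 mm wide; open, the fingers measure 130 mm over their backs; the gripper's body (75 mm by 190 mm) begins 47 mm behind the grasp point.
Start: joints at [1.123, 0.342, 1.524, -0, 1.275, -0.146], TCP at [156.036, 501.296, 226.741] pointing down, gripper open.
Joint ranges: [-2.53, 2.53], [-0.77, 2.02], [0.04, 2.7], [-1, 4.14], [0.28, 2.66], [-3.11, 3.11]. Speed limits (rad/s): [2.57, 2.57, 3.14, 3.14, 3.14, 3.14].

INTERFACE

Orientations are given as a rotation vector (axis times angle).
In Python, from station import arm, imaging, spotter gives the robot as it stands.
- The arm moves only by the tool drive_tool, never from a script. Its argument "plan" is a list of rows, each a list of 5 numbers: the shift along the tool's x, y, z in mm, then the turn about the tool's z in degrees, then the closure, from 0 (fully open) to 1 (shut). A call has 1 to 20 rows; each row is the pose to reach, as a shift and turn from the pose commanded when the call began, along the tool's axes at that moment; what a row does not reach only later rows make up. A row lasts 1/12 s, in which the tool goes at most 41.7 mm and 7.16 degrees, less where a joint would pass 70% of its speed; a pose out of reach is approached as far as the arm can. A call with a gripper value outside its range is refused whole. The fingers move at their own pace and stop on an object; "force" is the grip in N (left out, the last holds). Time passes only in rows, so rows that repeat a pose let the fingers close. It gives the time, the measured TCP pose, the force and the opening at its end, in the units of the state.
- arm.state(): the state, without advancing time (a new reading comes with each control period).
- imaging.grab_frame(name): name is "side" or "top" or "wrist"; returns a dict with "frame" (480x640x3 uint8, blue, green, red), "z_map" (480x640 float32, mm along the optical axis (not along the pixel's ray), 0 where there is no reading), "fx", "fy", "cx", "cy" (pixels), "eye" and "orientation" of the camera in the world. Camera axes: x right, y up, looking along -z (the intrinsics and any distortion apply to the point x, -y, -z); pixel columns grow to the right and rows downward; lengths in mm; the calibration is good to about 2 mm. A picture is of the moment at which its call begins.
- arm.job_done(): hands the job in, once; it reports no verdict.
Trained networks look in a picture, given as the dict that the camera call returned (one of the last four; its "shot" number tells which), for a name from the list of things; names that differ only in an ending like _2 or _b are one class to them, and where a whole thing is asked for, a point or a joint stands for the part that bears it (a point fixed in the world has none). Each returns a list of dicts, best first, with "score" (0 to 1); they miss things now and then, are a little off and sometimes report something else, mostly with a low value. They report only what shows in the picture. A call takes as long as a camera call. They do not tell look-alikes from the thing itself.
- spotter.recognise(picture, thing): "at" ([column, row] as shares, 0 to 1, of the picture: columns of its width, rows of its height, amid what is visible of it).
- spotter.silhouettes(picture, thing): "pixels" (480x640 bool, what is visible of it) and "at" ([column, row] as shares, 0 to 1, of the picture: columns of its width, rows of its height, amid what is visible of it).
The state is a dict: "clock": time; "joints": joint angles; "qvel": joint speeds; "effort": joint torques, N m; "eef_pos": TCP position; "tool_rot": TCP orientation; "contact_force": force on the tool from outside, world axes, zero at the start; "wrist_torque": the same for the moment, N m; "gripper_width": opening from 0.0 (shut) to 1.0 (fully open).
Only numpy, scipy, OpenCV 4.12 (cv2) and the standard library are available. Lean on these libraries where they do the work, as an engineer would, in place of code of your own. Each camera call takes 0.05 s, during which the arm holds its last target. There are 200 camera calls.

## Working session

There is one attempt and no reset: what is moved stays moved. The work goes in short steps, Python scripts to look and compute and a tool call to move; the robot and the scene stay as the last step left them, time stands still between calls to the robot, and variables do not carry over. Pictures are saved under pics/ and viewed, about 8 in all and at most 12, crops included, and the job is handed in when it is done.

Besides the shell and the picture viewer there is one more tool, called after "Request:" as name(argument=value, ...), one argument or row to a line, values as JSON. drive_tool: Moves the arm, as the interface text tells. Its arguments: {"type":"object","properties":{"plan":{"type":"array","items":{"type":"array","items":{"type":"number"}}},"force":{"type":"number"}},"required":["plan"]}

```bash
mkdir -p pics
cat > h.py <<'E'
import numpy as np, cv2
from scipy.spatial.transform import Rotation as R
from station import arm, imaging, spotter
def world(p,u,v,z=None):
    z=p["z_map"][int(v),int(u)] if z is None else z
    c=np.array([(u-p["cx"])/p["fx"]*z, -(v-p["cy"])/p["fy"]*z, -z])
    o=np.array(p["orientation"]); M=o if o.shape==(3,3) else R.from_rotvec(o).as_matrix()
    return M@c+np.array(p["eye"])
def cloud(p):
    v,u=np.mgrid[0:480,0:640]; z=p["z_map"]
    c=np.stack([(u-p["cx"])/p["fx"]*z,-(v-p["cy"])/p["fy"]*z,-z],-1)
    o=np.array(p["orientation"]); M=o if o.shape==(3,3) else R.from_rotvec(o).as_matrix()
    return c@M.T+np.array(p["eye"])
E
python3 - <<'E'
from h import *
print(arm.state())
for n in("top","side"):
    p=imaging.grab_frame(n); cv2.imwrite(f"pics/{n}1.png",p["frame"])
    print(n,{k:v for k,v in p.items() if k not in("frame","z_map")})
    W=cloud(p)
    for t in("rack","clip_k","card_k","bin","tray","tin","screwdriver"):
        for d in spotter.silhouettes(p,t)[:5]:
            m=d["pixels"]&(p["z_map"]>0); 
            if m.sum()==0: continue
            w=W[m]; print(t,round(d["score"],2),(np.array(d["at"])*[640,480]).round(),np.median(w,0).round(),np.percentile(w,2,axis=0).round(),np.percentile(w,98,axis=0).round())
E
```

```text
{'clock': 0.0, 'joints': array([ 1.12302408e+00,  3.42746157e-01,  1.52501936e+00, -2.27064881e-06,
        1.27542574e+00, -1.45975367e-01]), 'qvel': array([ 0.0003819 , -0.00010822, -0.00029688, -0.00025322, -0.00073635,
       -0.00172044]), 'effort': array([ 7.98252240e-04, -4.31248248e+01, -2.44223696e+01,  7.17568165e-02,
        5.58746082e-02, -8.15874114e-05]), 'eef_pos': array([155.83357226, 500.90218934, 226.03200101]), 'tool_rot': array([-4.72193232e-01, -3.10543188e+00,  2.40186605e-03]), 'contact_force': array([ 0.08108473, -0.60986843,  0.65911134]), 'wrist_torque': array([ 0.04296084, -0.03245084,  0.00268267]), 'gripper_width': 0.9983697759692055}
top {'fx': 511.78256738447317, 'fy': 511.78256738447317, 'cx': 314.8744288620683, 'cy': 249.94595830848638, 'eye': array([ 448.0327396 ,   -6.51329769, 1327.22616319]), 'orientation': array([ 0.09356018, -0.09146453, -1.53908614]), 'shot': 1}
rack 0.72 [306. 245.] [628.  26.   6.] [ 545. -102.   -0.] [692. 186.  32.]
rack 0.33 [341. 347.] [361. -75.  22.] [ 341. -126.   10.] [381.  36.  29.]
clip_k 0.93 [335. 254.] [590. -5
[... 1649 characters left out ...]
.  56.  62.]
card_k 0.87 [264. 228.] [547. 146.  37.] [527. 140.   0.] [599. 262.  62.]
card_k 0.85 [413. 245.] [ 808. -100.   20.] [ 792. -133.    0.] [825. -54.  46.]
card_k 0.67 [342. 209.] [782. 135.  17.] [774. 127.  -1.] [862. 231.  46.]
card_k 0.66 [299. 269.] [525. -53.  40.] [504. -57.  18.] [577. -33.  62.]
bin 0.69 [220. 216.] [496. 310.  23.] [422. 251.   2.] [571. 366.  45.]
tray 0.89 [366. 364.] [ 485. -310.    4.] [ 411. -366.    2.] [ 560. -253.   18.]
tray 0.66 [263. 228.] [547. 145.  39.] [527. 141.  18.] [599. 154.  62.]
tin 0.81 [328. 235.] [664.  43.  41.] [653.  35.  17.] [684.  63.  57.]
screwdriver 0.89 [234. 315.] [356. -92.  22.] [ 341. -130.    8.] [381.  30.  27.]
```

```bash
python3 - <<'E'
import cv2
a=cv2.imread("pics/top1.png"); cv2.imwrite("pics/topc.png",cv2.resize(a[140:380,160:480],None,fx=2.5,fy=2.5,interpolation=2))
E
python3 - <<'E'
from h import *
for n in("top","side"):
    p=imaging.grab_frame(n); W=cloud(p); z=p["z_map"]>0
    for nm,lo,hi in(("pillar",74,84),("block",57,67)):
        for y0,xs in((-54,1),(41,1),(139,1)):
            # pillar ~ ; block in front
            cx,cy={-54:(606,-54),41:(618,42),139:(630,141)}[y0] if nm=="pillar" else {-54:(515,-50),41:(527,48),139:(540,147)}[y0]
            m=z&(W[...,2]>lo)&(W[...,2]<hi)&(abs(W[...,0]-cx)<28)&(abs(W[...,1]-cy)<25)
            w=W[m]
            if len(w)>10:
                r=cv2.minAreaRect(w[:,:2].astype(np.float32))
                print(n,nm,len(w),np.median(w,0).round(1),[np.round(x,1) for x in r], w.min(0).round(),w.max(0).round())
E
```

```text
top pillar 96 [607.8 -59.1  77.7] [array([607.9, -58.2]), array([25.4, 25.9]), np.float64(84.5)] [596. -72.  74.] [621. -45.  84.]
top pillar 100 [619.7  40.9  77.3] [array([619.5,  41.1]), array([25.6, 26.5]), np.float64(83.6)] [605.  28.  74.] [633.  54.  82.]
top pillar 91 [631.1 141.   77. ] [array([631. , 140.2]), array([25.3, 25.4]), np.float64(81.7)] [617. 127.  74.] [644. 154.  83.]
top block 47 [517.5 -47.3  61.6] [array([517.4, -47.5]), array([11.4, 25. ]), np.float64(83.4)] [505. -54.  57.] [530. -42.  66.]
top block 48 [529.2  51.9  60.9] [array([528.8,  51.5]), array([11.9, 25.2]), np.float64(84.1)] [517.  45.  57.] [542.  57.  67.]
top block 49 [539.1 150.6  61.3] [array([540.1, 150.8]), array([11.4, 24.2]), np.float64(82.8)] [529. 144.  57.] [552. 156.  66.]
side pillar 94 [606.9 -62.3  77.4] [array([607.9, -60.6]), array([28.7, 25.9]), np.float64(82.2)] [594. -74.  74.] [622. -45.  80.]
side pillar 77 [618.8  37.1  77.1] [array([619.5,  39.7]), array([27.8, 26.9]), np.float64(86.7)] [606.  26.  74.] [632.  54.  79.]
side pillar 59 [630.4 136.3  77.5] [array([631.8, 137.2]), array([25.6, 26.4]), np.float64(83.0)] [618. 125.  74.] [646. 151.  80.]
side block 62 [516.4 -51.1  61.2] [array([517.2, -48.6]), array([13.9, 26. ]), np.float64(84.0)] [504. -57.  57.] [530. -41.  64.]
side block 53 [528.4  48.4  61.1] [array([528.4,  49.5]), array([14. , 25.7]), np.float64(80.7)] [515.  43.  58.] [542.  58.  63.]
side block 44 [540.  147.3  61. ] [array([540.3, 149.2]), array([14.3, 26.4]), np.float64(76.0)] [527. 141.  57.] [553. 156.  63.]
```

View pics/topc.png

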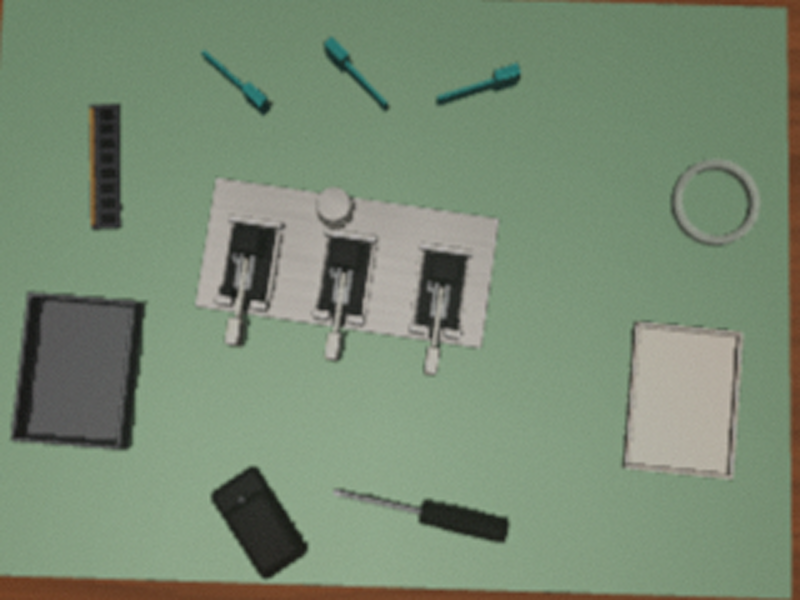

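```bash
cat >> h.py <<'E'
YAW=-0.1160
rx=np.array([np.cos(YAW),np.sin(YAW),0]); ry=np.array([-np.sin(YAW),np.cos(YAW),0])
def to(x,y,z,dirdeg=180+np.degrees(YAW)):
    s=arm.state(); M=R.from_rotvec(s["tool_rot"]).as_matrix()
    d=M.T@(np.array([x,y,z])-s["eef_pos"])
    cur=np.degrees(np.arctan2(M[1,0],M[0,0])); t=-((dirdeg-cur+180)%360-180)
    print("shift",d.round(1),"turn",round(t,1),"tilt",M[:,2].round(3))
def fr():
    s=arm.state(); f=s["contact_force"]; print("t",round(s["clock"],2),"pos",s["eef_pos"].round(1),"F rx,ry,z",(f@rx).round(2),(f@ry).round(2),f[2].round(2),"w",round(s["gripper_width"]*92,1))
E
python3 -c "
from h import *
to(540,150,120)"
```

```text
shift [-471.  -221.3  106.8] turn -10.6 tilt [ 0.  0. -1.]
```

Request:
drive_tool(
  plan=[
    [-471,-221,106,-10.6,0.5],
    [-471,-221,106,-10.6,0.5],
    [-471,-221,106,-10.6,0.5],
    [-471,-221,106,-10.6,0.5],
    [-471,-221,106,-10.6,0.5],
    [-471,-221,106,-10.6,0.5],
    [-471,-221,106,-10.6,0.5],
    [-471,-221,106,-10.6,0.5],
    [-471,-221,106,-10.6,0.5],
    [-471,-221,106,-10.6,0.5],
    [-471,-221,106,-10.6,0.5],
    [-471,-221,106,-10.6,0.5],
    [-471,-221,106,-10.6,0.5],
    [-471,-221,106,-10.6,0.5],
    [-471,-221,106,-10.6,0.5],
    [-471,-221,106,-10.6,0.5],
  ],
  force=20,
)

```text
clock: 2.23
eef_pos: [539.5, 150.5, 120.5]
tool_rot: [-0.184, -3.135, -0.0]
contact_force: [0.2, 0.8, -0.1]
gripper_width: 0.499
```

Run:
```python
from h import *
fr(); to(540.2,150,27)
p=imaging.grab_frame("wrist"); cv2.imwrite("pics/w1.png",p["frame"])
print(p["eye"]); W=cloud(p); m=(p["z_map"]>0)&(W[...,2]>57)&(W[...,2]<66)&(abs(W[...,0]-540)<30)&(abs(W[...,1]-150)<20)
w=W[m]; print(len(w)); 
if len(w)>10: print(np.median(w,0),cv2.minAreaRect(w[:,:2].astype(np.float32)))
```

```text
t 2.23 pos [539.5 150.5 120.5] F rx,ry,z 0.12 0.83 -0.1 w 45.9
shift [-0.8 -0.4 93.5] turn -0.1 tilt [-0.001  0.    -1.   ]
[466.67421359 159.1600136  278.76989273]
843
[539.59394705 150.84637914  62.13135981] ((540.4519653320312, 150.7321014404297), (11.720012664794922, 26.291147232055664), 83.20167541503906)
```

View pics/w1.png

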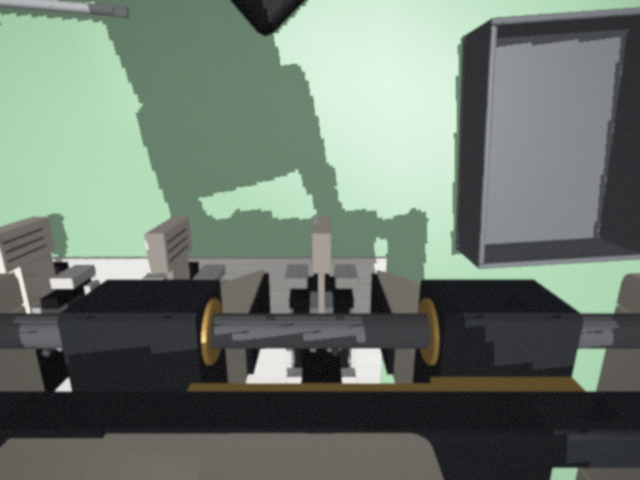

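The wrist view shows the +y card's block at about (321, 235), centred between the fingers (about 240 and 400). Descend and grip gently.

Request:
drive_tool(
  plan=[
    [-0.5,0,40,0,0.5],
    [-0.5,0,75,0,0.5],
    [-0.5,0,93,0,0.5],
    [-0.5,0,93,0,0.5],
    [-0.5,0,93,0,1],
    [-0.5,0,93,0,1],
    [-0.5,0,93,0,1],
    [-0.5,0,93,0,1],
    [-0.5,0,93,0,1],
    [-0.5,0,93,0,1],
  ],
  force=20,
)

```text
clock: 3.12
eef_pos: [541.1, 150.4, 28.6]
tool_rot: [0.183, 3.135, 0.001]
contact_force: [0.5, 2.6, 2.8]
gripper_width: 0.128
```

```bash
python3 -c "
from h import *
fr()"
```

```text
t 3.12 pos [541.1 150.4  28.6] F rx,ry,z 0.22 2.64 2.78 w 11.7
```

Request:
drive_tool(
  plan=[
    [0,0.4,0,0,1],
    [0.7,0.4,0,0,1],
    [1.5,0.4,0,0,1],
    [1.5,0.4,0,0,1],
    [1.5,0.4,0,0,1],
  ],
)

```text
clock: 3.53
eef_pos: [540.5, 150.7, 28.5]
tool_rot: [0.183, 3.133, 0.001]
contact_force: [3.3, -1.8, 5.6]
gripper_width: 0.129
```

```bash
python3 -c "
from h import *
fr()"
```

```text
t 3.53 pos [540.5 150.7  28.5] F rx,ry,z 3.45 -1.4 5.56 w 11.9
```

Request:
drive_tool(
  plan=[
    [0.7,-0.2,0,0,1],
    [1.5,-0.2,0,0,1],
    [1.5,-0.2,0,0,1],
    [1.5,-0.2,0,0,1],
  ],
)

```text
clock: 3.87
eef_pos: [539.2, 150.9, 28.4]
tool_rot: [0.183, 3.133, 0.001]
contact_force: [5.0, -0.3, 5.8]
gripper_width: 0.129
```

```bash
python3 -c "
from h import *
fr()"
```

```text
t 3.87 pos [539.2 150.9  28.4] F rx,ry,z 4.95 0.31 5.8 w 11.9
```

Request:
drive_tool(
  plan=[
    [0.7,0,0,0,1],
    [1.5,0,0,0,1],
    [1.5,0,0,0,1],
    [1.5,0,0,0,1],
  ],
)

```text
clock: 4.2
eef_pos: [537.8, 151.1, 28.4]
tool_rot: [0.183, 3.132, 0.001]
contact_force: [4.6, -0.9, 5.0]
gripper_width: 0.134
```

```bash
python3 -c "
from h import *
fr()"
```

```text
t 4.2 pos [537.8 151.1  28.4] F rx,ry,z 4.63 -0.38 5.05 w 12.3
```

Request:
drive_tool(
  plan=[
    [0.7,0,0,0,1],
    [1.5,0,0,0,1],
    [2,0,0,0,1],
    [2,0,0,0,1],
  ],
)

```text
clock: 4.53
eef_pos: [535.8, 151.3, 28.4]
tool_rot: [0.183, 3.132, 0.001]
contact_force: [6.0, -0.6, 5.0]
gripper_width: 0.13
```

Run:
```python
from h import *
fr()
for n in("side","wrist"):
    p=imaging.grab_frame(n); W=cloud(p); z=p["z_map"]>0
    f=p["frame"]; 
    cv2.imwrite(f"pics/{n}2.png",cv2.resize(f[160:340,180:420],None,fx=3,fy=3,interpolation=2) if n=="side" else f)
    for c,t in((540,62),(631,78)):
        m=z&(abs(W[...,2]-t)<4)&(abs(W[...,0]-c)<28)&(abs(W[...,1]-(150 if c==540 else 139))<20)
        if m.sum()>10: print(n,c,m.sum(),np.median(W[m],0).round(1),cv2.minAreaRect(W[m][:,:2].astype(np.float32)))
```

```text
t 4.53 pos [535.8 151.3  28.4] F rx,ry,z 6.02 0.08 5.02 w 12.0
side 540 14 [526.1 158.1  60.9] ((525.9246826171875, 158.33998107910156), (21.525426864624023, 4.0566725730896), 71.59642791748047)
side 631 62 [628.3 136.8  77.3] ((629.263427734375, 139.23236083984375), (29.524702072143555, 24.41326332092285), 85.85883331298828)
wrist 540 1300 [525.8 151.5  61.8] ((534.8951416015625, 151.16844177246094), (22.787612915039062, 26.85621452331543), 83.80582427978516)
```

View pics/side2.png

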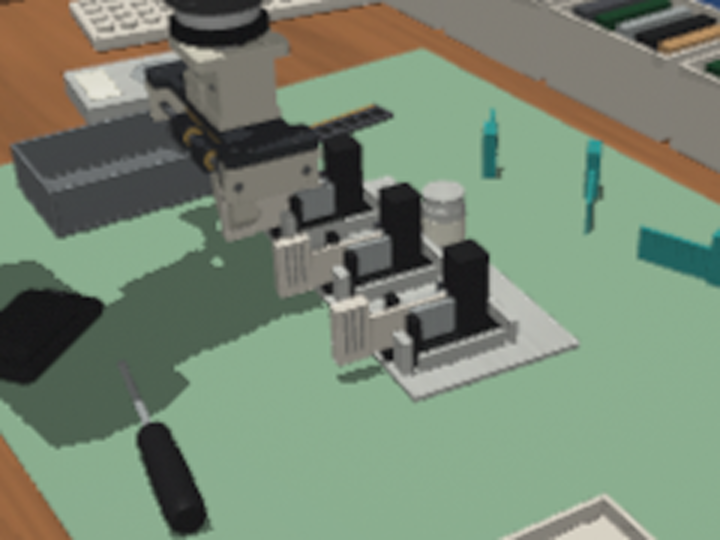

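Request:
drive_tool(
  plan=[
    [0,0,-0.5,0,1],
    [0,0,-1,0,1],
    [0,0,-1,0,1],
    [0,0,-1,0,1],
  ],
)

```text
clock: 4.97
eef_pos: [534.4, 151.4, 28.6]
tool_rot: [0.183, 3.136, 0.001]
contact_force: [4.9, 0.7, 0.3]
gripper_width: 0.13
```

```bash
python3 -c "
from h import *
fr()"
```

```text
t 4.97 pos [534.4 151.4  28.6] F rx,ry,z 4.84 1.23 0.35 w 11.9
```

Request:
drive_tool(
  plan=[
    [0,0,0,0,0.5],
    [0,0,0,0,0.5],
    [0,0,0,0,0.5],
    [0,0,-60,0,0.5],
    [0,0,-92,0,0.5],
    [0,0,-92,0,0.5],
    [0,0,-92,0,0.5],
  ],
)

```text
clock: 5.55
eef_pos: [535.5, 151.5, 124.0]
tool_rot: [0.183, 3.131, 0.002]
contact_force: [-0.7, 0.6, 0.3]
gripper_width: 0.497
```

Run:
```python
from h import *
fr()
for n in("wrist","top","side"):
    p=imaging.grab_frame(n); W=cloud(p); z=p["z_map"]>0
    for c,y,t in((540,150,62),(529,51,62),(631,139,78),(619.5,40.5,78)):
        m=z&(abs(W[...,2]-t)<4)&(abs(W[...,0]-c)<28)&(abs(W[...,1]-y)<20)
        if m.sum()>10: print(n,c,m.sum(),np.median(W[m],0).round(1),[np.round(a,1) for a in cv2.minAreaRect(W[m][:,:2].astype(np.float32))])
to(528.6,51,120)
```

```text
t 5.55 pos [535.5 151.5 124. ] F rx,ry,z -0.78 0.51 0.33 w 45.8
wrist 540 795 [533.  151.3  62.1] [array([533.6, 151.3]), array([12.5, 25.8]), np.float64(83.2)]
wrist 529 883 [528.2  52.6  62.1] [array([529. ,  51.6]), array([12.7, 26.5]), np.float64(84.0)]
wrist 631 231 [617.9 142.   76.6] [array([618. , 141.4]), array([25.7,  3.8]), np.float64(83.6)]
top 529 44 [528.1  51.8  60.7] [array([528.6,  51.5]), array([11.3, 24.8]), np.float64(83.3)]
top 631 32 [634.8 132.8  77.3] [array([631.4, 135.1]), array([15.6, 20.9]), np.float64(82.6)]
top 619.5 92 [620.   41.7  77.3] [array([619.5,  41.1]), array([25.6, 26. ]), np.float64(83.4)]
side 540 39 [534.2 149.4  61.2] [array([533.7, 149. ]), array([13.6, 25. ]), np.float64(81.7)]
side 529 49 [528.2  48.1  60.9] [array([528.7,  49.8]), array([14.9, 26. ]), np.float64(80.9)]
side 631 61 [628.2 134.9  77.2] [array([629.5, 137.8]), array([27.1, 24.6]), np.float64(77.3)]
side 619.5 72 [618.5  37.8  77.3] [array([619.6,  39.4]), array([27.1, 26. ]), np.float64(81.4)]
shift [ -7.4 -99.9  -0.5] turn -0.0 tilt [-0.003 -0.    -1.   ]
```

Request:
drive_tool(
  plan=[
    [-7.5,-41,0,0,0.5],
    [-7.5,-82,0,0,0.5],
    [-7.5,-99.5,0,0,0.5],
    [-7.5,-99.5,0,0,0.5],
    [-7.5,-99.5,0,0,0.5],
    [-7.5,-99.5,40,0,0.5],
    [-7.5,-99.5,75,0,0.5],
    [-7.5,-99.5,91,0,0.5],
    [-7.5,-99.5,91,0,0.5],
    [-7.5,-99.5,91,0,0.5],
    [-7.5,-99.5,91,0,1],
    [-7.5,-99.5,91,0,1],
    [-7.5,-99.5,91,0,1],
    [-7.5,-99.5,91,0,1],
    [-7.5,-99.5,91,0,1],
  ],
  force=20,
)

```text
clock: 6.95
eef_pos: [530.4, 51.5, 30.5]
tool_rot: [0.183, 3.135, 0.0]
contact_force: [0.2, -0.1, 0.9]
gripper_width: 0.188
```

```bash
python3 -c "
from h import *
fr()"
```

```text
t 6.95 pos [530.4  51.5  30.5] F rx,ry,z 0.18 -0.04 0.9 w 17.3
```

Request:
drive_tool(
  plan=[
    [0.7,0,0,0,1],
    [1.5,0,0,0,1],
    [2.2,0,0,0,1],
    [2.2,0,0,0,1],
    [2.2,0,0,0,1],
    [2.2,0,0,0,1],
  ],
)

```text
clock: 7.45
eef_pos: [528.6, 51.7, 30.2]
tool_rot: [0.183, 3.134, 0.0]
contact_force: [2.8, 1.1, 3.5]
gripper_width: 0.132
```

```bash
python3 -c "
from h import *
fr()"
```

```text
t 7.45 pos [528.6  51.7  30.2] F rx,ry,z 2.65 1.39 3.45 w 12.1
```

Request:
drive_tool(
  plan=[
    [0.7,0,0,0,1],
    [1.5,0,0,0,1],
    [2.2,0,0,0,1],
    [2.2,0,0,0,1],
    [2.2,0,0,0,1],
    [2.2,0,0,0,1],
  ],
)

```text
clock: 7.95
eef_pos: [528.3, 51.7, 30.1]
tool_rot: [0.183, 3.13, 0.0]
contact_force: [10.2, -0.7, -1.9]
gripper_width: 0.135
```

```bash
python3 -c "
from h import *
fr()"
```

```text
t 7.95 pos [528.3  51.7  30.1] F rx,ry,z 10.17 0.51 -1.88 w 12.5
```

Middle clip holds at 10 N without moving, while the +y one slid at about 5 N, so the +y clip is the worn one. Release and go back.

Request:
drive_tool(
  plan=[
    [-3,0,0,0,1],
    [-3,0,0,0,0.5],
    [-3,0,0,0,0.5],
    [-3,0,0,0,0.5],
    [-3,0,-40,0,0.5],
    [-3,0,-80,0,0.5],
    [-3,0,-90,0,0.5],
    [-3,41,-90,0,0.5],
    [-3,82,-90,0,0.5],
    [-3,99.5,-90,0,0.5],
    [-3,99.5,-90,0,0.5],
    [-3,99.5,-90,0,0.5],
  ],
)

```text
clock: 8.95
eef_pos: [539.4, 151.1, 119.0]
tool_rot: [-0.18, -3.135, 0.001]
contact_force: [0.2, 0.1, -0.3]
gripper_width: 0.499
```

Run:
```python
from h import *
fr()
p=imaging.grab_frame("wrist"); W=cloud(p); z=p["z_map"]>0
for c,y,t in((537,150,62),(529,51,62)):
        m=z&(abs(W[...,2]-t)<4)&(abs(W[...,0]-c)<28)&(abs(W[...,1]-y)<20)
        if m.sum()>10: print(c,m.sum(),[np.round(a,1) for a in cv2.minAreaRect(W[m][:,:2].astype(np.float32))])
to(533.6,151,29)
```

```text
t 8.95 pos [539.4 151.1 119. ] F rx,ry,z 0.15 0.07 -0.31 w 45.9
537 856 [array([533.8, 151. ]), array([12.2, 26.3]), np.float64(83.8)]
529 942 [array([527.5,  52. ]), array([13. , 26.2]), np.float64(82.8)]
shift [ 5.8  0.2 90.1] turn 0.0 tilt [-0.002 -0.001 -1.   ]
```

Request:
drive_tool(
  plan=[
    [5.8,0,40,0,0.5],
    [5.8,0,75,0,0.5],
    [5.8,0,90,0,0.5],
    [5.8,0,90,0,0.5],
    [5.8,0,90,0,1],
    [5.8,0,90,0,1],
    [5.8,0,90,0,1],
    [5.8,0,90,0,1],
    [5.8,0,90,0,1],
    [7,0,90,0,1],
    [9,0,90,0,1],
    [11,0,90,0,1],
    [11,0,90,0,1],
    [11,0,90,0,1],
  ],
  force=30,
)

```text
clock: 10.17
eef_pos: [530.2, 151.9, 30.4]
tool_rot: [0.183, 3.134, 0.001]
contact_force: [4.0, 0.5, 3.9]
gripper_width: 0.13
```

```bash
python3 -c "
from h import *
fr()"
```

```text
t 10.17 pos [530.2 151.9  30.4] F rx,ry,z 3.9 1.0 3.85 w 12.0
```

Request:
drive_tool(
  plan=[
    [4,-0.3,-0.8,0,1],
    [8,-0.3,-0.8,0,1],
    [12,-0.3,-0.8,0,1],
    [16,-0.3,-0.8,0,1],
    [20,-0.3,-0.8,0,1],
    [24,-0.3,-0.8,0,1],
    [28,-0.3,-0.8,0,1],
    [33,-0.3,-0.8,0,1],
    [38,-0.3,-0.8,0,1],
    [43,-0.3,-0.8,0,1],
    [48,-0.3,-0.8,0,1],
    [53,-0.3,-0.8,0,1],
    [58,-0.3,-0.8,0,1],
    [58,-0.3,-0.8,0,1],
    [58,-0.3,-0.8,0,1],
  ],
)

```text
clock: 11.42
eef_pos: [471.3, 158.3, 30.5]
tool_rot: [-0.183, -3.136, 0.0]
contact_force: [0.9, -0.3, -0.8]
gripper_width: 0.128
```

Run:
```python
from h import *
fr()
p=imaging.grab_frame("side"); W=cloud(p); z=p["z_map"]>0
cv2.imwrite("pics/s3.png",cv2.resize(p["frame"][160:340,180:420],None,fx=3,fy=3,interpolation=2))
for c,y,t in((631,139,78),(619.5,40.5,78)):
    m=z&(abs(W[...,2]-t)<4)&(abs(W[...,0]-c)<28)&(abs(W[...,1]-y)<20)
    if m.sum()>10: print(c,m.sum(),[np.round(a,1) for a in cv2.minAreaRect(W[m][:,:2].astype(np.float32))])
```

```text
t 11.42 pos [471.3 158.3  30.5] F rx,ry,z 0.95 -0.23 -0.75 w 11.8
631 61 [array([629.5, 138.1]), array([26.7, 27. ]), np.float64(5.0)]
619.5 76 [array([618.7,  39.9]), array([29.2, 26.3]), np.float64(77.2)]
```

View pics/s3.png

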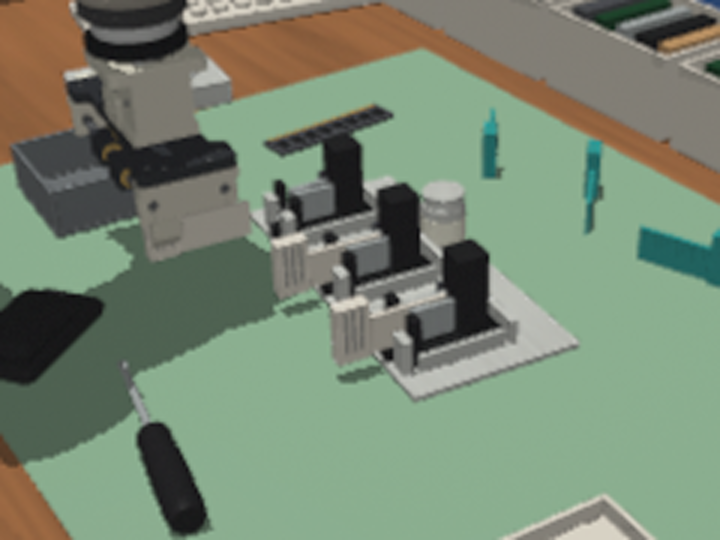

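Request:
drive_tool(
  plan=[
    [0,0,-40,0,1],
    [0,0,-80,0,1],
    [0,0,-100,0,1],
    [0,0,-100,0,1],
  ],
)

```text
clock: 11.8
eef_pos: [474.7, 158.7, 135.2]
tool_rot: [0.183, 3.127, 0.003]
contact_force: [0.0, 0.9, -0.1]
gripper_width: 0.13
```

Run:
```python
from h import *
fr()
p=imaging.grab_frame("top"); W=cloud(p); z=p["z_map"]>0
for t,c,hs in(("tray",(486,-309),((4,2.5),(18,3))),("bin",(497,310),((4,2.5),(45,4)))):
  for h,tol in hs:
    m=z&(abs(W[...,2]-h)<tol)&(abs(W[...,0]-c[0])<85)&(abs(W[...,1]-c[1])<66)
    if m.sum()>10: print(t,h,m.sum(),[np.round(a,1) for a in cv2.minAreaRect(W[m][:,:2].astype(np.float32))],W[m].mean(0).round(1))
```

```text
t 11.8 pos [474.7 158.7 135.2] F rx,ry,z -0.08 0.89 -0.11 w 12.0
tray 4 1723 [array([ 486.1, -309.1]), array([169.9, 131.6]), np.float64(0.2)] [ 484.  -308.4    3.8]
tray 18 229 [array([ 486.6, -306.8]), array([111. , 149.7]), np.float64(85.8)] [ 486.7 -308.2   17.7]
bin 4 458 [array([497.3, 310.4]), array([130.3, 169. ]), np.float64(89.7)] [526.4 325.7   3.6]
bin 45 183 [array([497.1, 311.2]), array([110.1, 149.7]), np.float64(86.9)] [517.9 337.4  44.3]
```

```bash
python3 -c "
from h import *
to(455.6,-304,130)"
```

```text
shift [ -36.3 -461.4    2.1] turn -0.1 tilt [ 0.005  0.001 -1.   ]
```

Request:
drive_tool(
  plan=[
    [-36,-461,0,0,1],
    [-36,-461,0,0,1],
    [-36,-461,0,0,1],
    [-36,-461,0,0,1],
    [-36,-461,0,0,1],
    [-36,-461,0,0,1],
    [-36,-461,0,0,1],
    [-36,-461,0,0,1],
    [-36,-461,0,0,1],
    [-36,-461,0,0,1],
    [-36,-461,0,0,1],
    [-36,-461,0,0,1],
    [-36,-461,0,0,1],
    [-36,-461,0,0,1],
    [-36,-461,0,0,1],
    [-36,-461,0,0,1],
    [-36,-461,0,0,1],
  ],
)

```text
clock: 13.27
eef_pos: [453.9, -302.4, 130.5]
tool_rot: [-0.18, -3.136, -0.001]
contact_force: [-0.9, 0.4, -1.1]
gripper_width: 0.131
```

```bash
python3 -c "
from h import *
fr();to(455.6,-304,20.5)"
```

```text
t 13.27 pos [ 453.9 -302.4  130.5] F rx,ry,z -0.92 0.25 -1.13 w 12.1
shift [ -1.9  -1.5 110. ] turn 0.1 tilt [-0.  0. -1.]
```

Request:
drive_tool(
  plan=[
    [-1,-1,40,0,1],
    [-1,-1,75,0,1],
    [-1,-1,95,0,1],
    [-1,-1,105,0,1],
    [-1,-1,108,0,1],
    [-1,-1,110,0,1],
    [-1,-1,110,0,1],
  ],
)

```text
clock: 13.85
eef_pos: [455.3, -305.3, 21.5]
tool_rot: [0.183, 3.135, -0.002]
contact_force: [-0.3, -0.2, 0.3]
gripper_width: 0.126
```

```bash
python3 -c "
from h import *
fr()"
```

```text
t 13.85 pos [ 455.3 -305.3   21.5] F rx,ry,z -0.25 -0.19 0.28 w 11.6
```

Request:
drive_tool(
  plan=[
    [0,0,1,0,1],
    [0,0,2,0,1],
    [0,0,2,0,1],
    [0,0,2,0,0.6],
    [0,0,2,0,0.45],
    [0,0,2,0,0.45],
    [0,0,2,0,0.45],
    [0,0,-30,0,0.45],
    [0,0,-70,0,0.45],
    [0,0,-110,0,0.45],
    [0,0,-110,0,0.45],
    [0,0,-110,0,0.45],
    [0,0,-110,0,0.45],
  ],
)

```text
clock: 14.93
eef_pos: [454.2, -304.6, 130.1]
tool_rot: [-0.183, -3.136, -0.001]
contact_force: [-0.3, -0.5, -0.8]
gripper_width: 0.553
```

Run:
```python
from h import *
fr()
p=imaging.grab_frame("wrist"); cv2.imwrite("pics/w4.png",p["frame"]); p2=imaging.grab_frame("side"); cv2.imwrite("pics/s4.png",p2["frame"][180:480,200:600])
to(631,139,150)
```

```text
t 14.93 pos [ 454.2 -304.6  130.1] F rx,ry,z -0.21 -0.55 -0.78 w 50.9
shift [-124.4  460.9  -20.5] turn -0.0 tilt [-0.002  0.002 -1.   ]
```

View pics/s4.png

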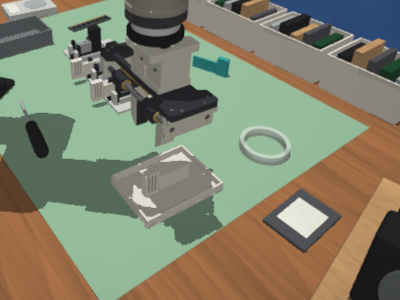

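Request:
drive_tool(
  plan=[
    [-122,461,-20,0,0.35],
    [-122,461,-20,0,0.35],
    [-122,461,-20,0,0.35],
    [-122,461,-20,0,0.35],
    [-122,461,-20,0,0.35],
    [-122,461,-20,0,0.35],
    [-122,461,-20,0,0.35],
    [-122,461,-20,0,0.35],
    [-122,461,-20,0,0.35],
    [-122,461,-20,0,0.35],
    [-122,461,-20,0,0.35],
    [-122,461,-20,0,0.35],
    [-122,461,-20,0,0.35],
    [-122,461,-20,0,0.35],
    [-122,461,-20,0,0.35],
    [-122,461,-20,0,0.35],
    [-122,461,-20,0,0.35],
    [-122,461,-20,0,0.35],
  ],
  force=40,
)

```text
clock: 16.53
eef_pos: [629.3, 137.5, 150.6]
tool_rot: [-0.186, -3.136, 0.0]
contact_force: [0.7, 0.7, 0.4]
gripper_width: 0.649
```

Run:
```python
from h import *
fr()
p=imaging.grab_frame("wrist"); W=cloud(p); z=p["z_map"]>0
for c,y,t in((630,139,78),(619,40,78)):
        m=z&(abs(W[...,2]-t)<4)&(abs(W[...,0]-c)<28)&(abs(W[...,1]-y)<20)
        if m.sum()>10: print(c,m.sum(),[np.round(a,1) for a in cv2.minAreaRect(W[m][:,:2].astype(np.float32))])
to(629.5,139.5,48)
# tray check: side view of card, from above
p=imaging.grab_frame("top"); W=cloud(p)
m=(p["z_map"]>0)&(W[...,2]>24)&(abs(W[...,0]-486)<85)&(abs(W[...,1]+308)<65)
print("card in tray",m.sum(),W[m].min(0).round(),W[m].max(0).round())
a=p["frame"][250:350,380:490]; cv2.imwrite("pics/t5.png",cv2.resize(a,None,fx=5,fy=5,interpolation=2))
```

```text
t 16.53 pos [629.3 137.5 150.6] F rx,ry,z 0.59 0.74 0.44 w 59.7
630 1572 [array([630.1, 139.9]), array([26.1, 26.1]), np.float64(84.5)]
619 1593 [array([618.5,  41.1]), array([26.8, 25.4]), np.float64(82.7)]
shift [1.000e-01 1.800e+00 1.027e+02] turn -0.1 tilt [ 0.  0. -1.]
card in tray 132 [ 441. -315.   24.] [ 559. -277.   56.]
```

View pics/t5.png

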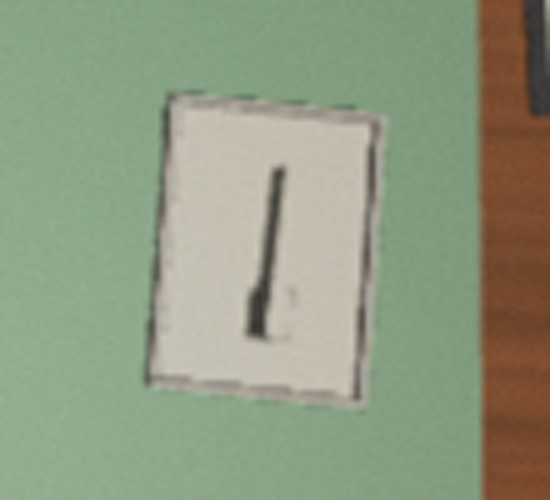

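The card stands inside the tray: block at about (280, 310) of the crop, blade up to (280, 170), well within the walls. Now grip the clip's pillar.

Request:
drive_tool(
  plan=[
    [-0.5,2.2,0,0,0.35],
    [-0.5,2.2,40,0,0.35],
    [-0.5,2.2,75,0,0.35],
    [-0.5,2.2,95,0,0.35],
    [-0.5,2.2,102,0,0.35],
    [-0.5,2.2,102,0,0.35],
    [-0.5,2.2,102,0,1],
    [-0.5,2.2,102,0,1],
    [-0.5,2.2,102,0,1],
    [-0.5,2.2,102,0,1],
    [-0.5,2.2,102,0,1],
    [-0.5,2.2,102,0,1],
  ],
  force=40,
)

```text
clock: 17.63
eef_pos: [630.5, 140.8, 49.2]
tool_rot: [0.183, 3.135, 0.0]
contact_force: [-0.1, -1.1, 5.5]
gripper_width: 0.28
```

```bash
python3 -c "
from h import *
fr()"
```

```text
t 17.63 pos [630.5 140.8  49.2] F rx,ry,z 0.06 -1.11 5.45 w 25.8
```

Gripped (25.8 mm). Lift straight up.

Request:
drive_tool(
  plan=[
    [-0.3,0,-5,0,1],
    [-0.3,0,-15,0,1],
    [-0.3,0,-30,0,1],
    [-0.3,0,-50,0,1],
    [-0.3,0,-75,0,1],
    [-0.3,0,-100,0,1],
    [-0.3,0,-110,0,1],
    [-0.3,0,-110,0,1],
  ],
)

```text
clock: 18.3
eef_pos: [631.8, 141.1, 162.0]
tool_rot: [0.183, 3.131, 0.002]
contact_force: [0.5, -0.1, -2.2]
gripper_width: 0.279
```

```bash
python3 -c "
from h import *
fr(); to(514,309,155)"
```

```text
t 18.3 pos [631.8 141.1 162. ] F rx,ry,z 0.52 -0.05 -2.19 w 25.6
shift [136.6 153.1   6.5] turn -0.0 tilt [ 0.006  0.001 -1.   ]
```

Request:
drive_tool(
  plan=[
    [18,20,0,0,1],
    [36,40,0,0,1],
    [60,66,0,0,1],
    [84,93,0,0,1],
    [108,120,0,0,1],
    [126,141,0,0,1],
    [136,153,0,0,1],
    [136,153,0,0,1],
    [136,153,0,0,1],
  ],
)

```text
clock: 19.05
eef_pos: [512.1, 308.8, 157.1]
tool_rot: [-0.18, -3.134, 0.002]
contact_force: [0.4, -0.5, -2.4]
gripper_width: 0.281
```

Run:
```python
from h import *
fr(); to(514,309,49)
p=imaging.grab_frame("side"); cv2.imwrite("pics/s6.png",cv2.resize(p["frame"][120:340,140:420],None,fx=2.5,fy=2.5,interpolation=2))
```

```text
t 19.05 pos [512.1 308.8 157.1] F rx,ry,z 0.48 -0.47 -2.39 w 25.9
shift [ -2.1   0.5 108.1] turn 0.1 tilt [-0.002 -0.001 -1.   ]
```

View pics/s6.png

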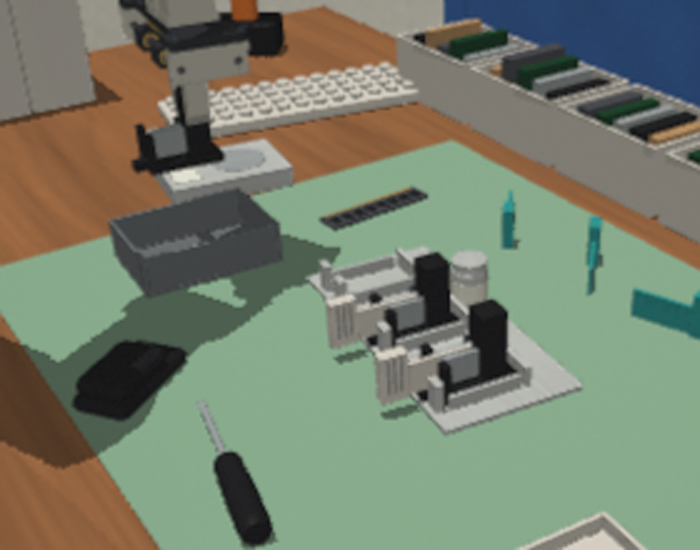

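Request:
drive_tool(
  plan=[
    [-1,0.5,35,0,1],
    [-1,0.5,65,0,1],
    [-1,0.5,85,0,1],
    [-1,0.5,98,0,1],
    [-1,0.5,104,0,1],
    [-1,0.5,107,0,1],
    [-1,0.5,108,0,1],
    [-1,0.5,108,0,1],
  ],
)

```text
clock: 19.77
eef_pos: [515.0, 308.7, 51.2]
tool_rot: [0.184, 3.135, 0.001]
contact_force: [0.7, 1.0, -2.1]
gripper_width: 0.283
```

```bash
python3 -c "
from h import *
fr()"
```

```text
t 19.77 pos [515.  308.7  51.2] F rx,ry,z 0.55 1.04 -2.12 w 26.1
```

Request:
drive_tool(
  plan=[
    [0,0,1,0,1],
    [0,0,2,0,1],
    [0,0,3,0,1],
    [0,0,3.5,0,1],
    [0,0,3.5,0,1],
  ],
)

```text
clock: 20.18
eef_pos: [514.4, 309.1, 47.3]
tool_rot: [0.183, 3.136, 0.0]
contact_force: [1.2, -0.1, -1.1]
gripper_width: 0.282
```

```bash
python3 -c "
from h import *
fr()"
```

```text
t 20.18 pos [514.4 309.1  47.3] F rx,ry,z 1.18 0.0 -1.1 w 25.9
```

Nearly on the floor (weight going off). A touch lower, release, rise.

Request:
drive_tool(
  plan=[
    [0,0,0.8,0,1],
    [0,0,0.8,0,1],
    [0,0,0.8,0,0.55],
    [0,0,0.8,0,0.5],
    [0,0,0.8,0,0.5],
    [0,0,0.8,0,0.5],
    [0,0,-30,0,0.5],
    [0,0,-70,0,0.5],
    [0,0,-105,0,0.5],
    [41,0,-120,0,0.5],
    [82,0,-120,0,0.5],
    [100,0,-120,0,0.5],
    [100,0,-120,0,0.5],
    [100,0,-120,0,0.5],
  ],
)

```text
clock: 21.35
eef_pos: [414.5, 321.0, 167.6]
tool_rot: [0.181, 3.135, 0.001]
contact_force: [0.1, -0.6, -0.5]
gripper_width: 0.499
```

Run:
```python
from h import *
fr()
for n in("top","side"):
    p=imaging.grab_frame(n); W=cloud(p); z=p["z_map"]>0
    for nm,c,y,t in(("binned pillar",514,309,76),("pillar",619,40,78),("pillar",607.5,-59,78),("block",528,51,62),("block",517,-48,62)):
        m=z&(abs(W[...,2]-t)<4)&(abs(W[...,0]-c)<28)&(abs(W[...,1]-y)<20)
        if m.sum()>10: print(n,nm,m.sum(),np.median(W[m],0).round(1),[np.round(a,1) for a in cv2.minAreaRect(W[m][:,:2].astype(np.float32))])
    a=p["frame"]
    cv2.imwrite(f"pics/{n}7.png",a[120:460,100:540])
a=np.hstack([cv2.imread("pics/top7.png"),cv2.imread("pics/side7.png")]); cv2.imwrite("pics/f7.png",cv2.resize(a,(800,309)))
```

```text
t 21.35 pos [414.5 321.  167.6] F rx,ry,z 0.15 -0.6 -0.49 w 45.9
top binned pillar 91 [513.7 308.5  75.7] [array([513.9, 308.5]), array([25.6, 24.8]), np.float64(82.2)]
top pillar 99 [617.5  42.1  77. ] [array([618.2,  41.2]), array([26.1, 25.3]), np.float64(82.1)]
top pillar 95 [607.8 -56.9  77.2] [array([608.2, -57.9]), array([25.8, 25.9]), np.float64(83.3)]
top block 46 [526.8  51.8  60.6] [array([527. ,  51.8]), array([11.8, 26. ]), np.float64(82.5)]
top block 45 [517.3 -47.3  61.3] [array([517.1, -47.4]), array([11.6, 25.1]), np.float64(83.1)]
side binned pillar 53 [513.5 303.1  75. ] [array([514. , 306.8]), array([28.9, 25.5]), np.float64(83.2)]
side pillar 77 [617.6  37.8  77.4] [array([618.7,  39.5]), array([27.4, 25.9]), np.float64(79.0)]
side pillar 92 [606.  -61.3  77.3] [array([608.5, -60.8]), array([25.7, 27.2]), np.float64(81.4)]
side block 46 [526.1  48.6  61.3] [array([527.5,  50.4]), array([13.5, 25.5]), np.float64(88.3)]
side block 56 [517.2 -50.6  61.2] [array([517.4, -49.2]), array([13.4, 26.1]), np.float64(75.7)]
```

View pics/f7.png

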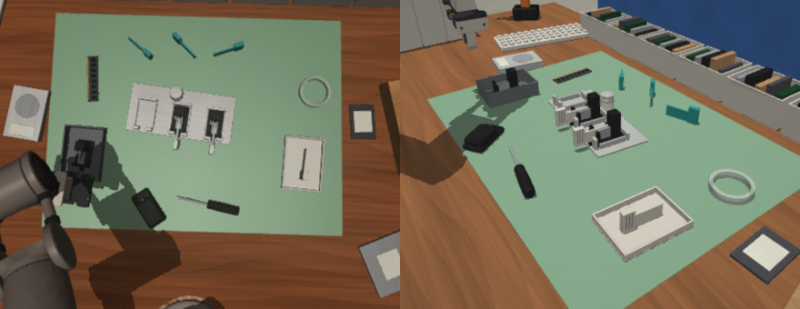

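The final view shows the card inside the tray at about (305, 163), the clip upright in the bin at about (85, 150), and the other two clips and cards in place.

```bash
python3 -c "
from h import *
print(arm.job_done()); fr()"
```

```text
the job is handed in; nothing more can be done
None
the job is handed in; nothing more can be done
```

The job is done and handed in at about 21 s of the 72 s allowed; no verdict was reported.

- **Finding the worn clip:** it is the one at the rack's +y end. Its card slid steadily at about 4–6 N. The middle clip held at 10 N; its card block is about 1.5 mm from its start, roughly the pocket's play. I did not pull the −y card, since the other two already gave a clear answer.
- **Worn clip's card:** I pulled it clear while the clip stayed within about 2 mm of its start. It stands on edge well inside the tray, released.
- **Worn clip:** it stands upright in the bin. The pillar top measures 75.7 mm, and 76 mm is expected on the floor. Its origin is within about 3 mm of the bin's centre.
- **Everything else:** the two good clips are within about 2 mm of their starts, with their cards in. The bystanders look unmoved in the last pictures. The arm ended clear of everything at 168 mm height.

The top and side cameras disagree by 1–2 mm in y, which is within their calibration. The 6 N reading, slightly above the 5 N expected of a worn clip, came while the tool was also pressing about 5 N vertically. It fell to 4.8 N once I relieved that.

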